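# Turn the lid to the pearl tray and set the brake

### The job

The red lid on the spoked turntable needs its bare side brought round to the tray of round white mother-of-pearl pieces: gently push a spoke with one finger, without gripping it, until the white-tipped spoke points at the middle of that tray. Then push the red-ended brass brake lever away from the robot as far as it goes, and leave the wheel where it is. The loose pearl disc must stay lying on the middle of the lid, and everything else on the bench stays where it is.

Things in the scene. Friction and masses are not known exactly. Their poses are not given: they have to be found in the camera images.
- wheel: Turntable; turns either way without end about the vertical axis through its origin (at bench height). Its x axis points along the white-tipped spoke. Four level brass spokes 12 mm thick, at 44 mm height, along its x, y, -x and -y, reach from the disc's edge to 155 mm from the axis, ending in 22 mm balls: white on x, else black. About 1.2 N at a spoke's end turns it; it stays where left, does not coast.
- lid_top (a point): Centre of the top of the round red lid, 72 mm above the bench, on the wheel's axis. The lid, 124 mm across, is fixed on the wheel's dark wooden disc (150 mm across, top at 50 mm) and turns with it. Its ring of white petals is missing on the white-tipped spoke's side.
- stand: Fixed foot of the turntable and brake, origin on the wheel's axis at bench height; it carries both. Steel foot 110 mm across under the wheel, and a footboard 120 mm wide, 12 mm high, from 60 mm on its +y side to 240 mm on its -y side, with a 12 mm wide rod on it (top at 20 mm). Elsewhere beneath the spokes is free bench.
- white_tip (a point): Centre of the white ball at the end of the white-tipped spoke, 144 mm from the wheel's axis, 44 mm above the bench.
- pearl_tray_middle (a point): Middle of the square wooden tray (76 x 76 mm, 14 mm high, fixed to the bench) with nine round white pearl pieces, 10 mm above the bench. Two like trays hold square pieces, one gold, one black; which tray stands where varies. The trays stand about 200 to 260 mm from the wheel's axis.
- brake (a joint): Brake lever angle: starts 0 to 0.25 (released), 1.2 rad at its stop (braked). It swings level about a vertical axis, counter-clockwise seen from above as it grows: its red end, which points to the robot's right (-y), moves away from the robot (+x). About 1.1 N at its end moves it and it stays where it is left.
- brake_tip (a point): Centre of the upright red peg (18 mm across, 22 mm high) at the end of the brass brake lever, 46 mm above the bench, 75 mm from the pivot. The peg spans heights 35 to 57 mm; the lever's bar is 12 mm wide and 10 mm high at the same height.
- brake_pivot (a point): On the brake lever's vertical pivot axis, 46 mm above the bench; about 200 mm from the wheel's axis, on the robot's right of it. Hub 28 mm across, top at 54 mm.
- pearl_disc: Loose white mother-of-pearl disc, 42 mm across, 7 mm thick, lying on the middle of the red lid; origin at the centre of its underside, 72 mm above the bench. To be left lying there.
- charcoal_block: Loose black polishing block 50 x 85 x 32 mm, beyond the wheel on the right; leave alone. Origin under its centre.
- calipers: Loose brass calipers 150 mm long, 9 mm high, flat on the bench on the far right; leave alone. Origin under the beam's centre.
- red_box: Loose open red lacquered box 110 x 110 x 55 mm, on the left; leave alone. Origin under its centre.
- varnish_jar: Loose amber jar 56 mm across, 75 mm high, on the right; leave alone. Origin under its centre.
- horn_stick: Loose dark horn burnishing stick 170 mm long, 12 mm thick, on the right; leave alone. Origin under its middle.
- rinse_bowl: Loose blue bowl 100 mm across, 45 mm high, on the left; leave alone. Origin under its centre.

How it is judged:
On the way, in this order (a step that is already met when the one before it is completed fails the run):
1. the white-tipped spoke points at the middle of the pearl tray and the wheel stands still (y of pearl_tray_middle in the frame of wheel between -0.015 and 0.015 m and x of pearl_tray_middle in the frame of wheel above 0.1 m and angular speed of wheel below 0.05 rad/s), for 0.2 s.
2. the brake lever is pushed to its stop (value of joint brake above 1.1 rad), for 0.2 s.
At the end, for the whole second after the job is handed in: The wheel is still and the line along its white-tipped spoke passes within 15 mm of the pearl tray's middle, on that side; the brake lever is within 0.1 rad of its stop (joint above 1.1); the pearl disc lies on the lid within 12 mm of the wheel's axis (all of step 1 and value of joint brake above 1.1 rad and horizontal distance between pearl_disc and wheel below 0.012 m and height (world z) of pearl_disc between 0.066 and 0.078 m); the robot touches nothing.
It fails at once if the pearl disc is lifted, or shifted more than 12 mm off the middle of the lid (horizontal distance between pearl_disc and wheel above 0.012 m or height (world z) of pearl_disc above 0.078 m).
It fails at once if the wheel or the brake lever is gripped or shoved hard (over 25 N) (contact force between the fingers and stand above 25 N).
It fails at once if a bystander is moved more than 15 mm or lifted (distance of any of charcoal_block, calipers, red_box, varnish_jar, horn_stick, rinse_bowl from where it was at the start of the episode above 0.015 m).
It also fails if it takes over 70 s, if anything falls off the work surface, if the arm or the gripper's body presses on something with over 40 N, if the wrist force passes 120 N, or if a joint passes its speed limit or range.

### The arm

A 7-joint arm with a two-finger parallel gripper is mounted at the origin on the work surface. World frame = base frame: x ahead of the robot, y to its left, z up, the work surface at z = 0. Lengths are in m, angles in rad, forces in N, time in s.
With the tool pointing down it reaches from about 0.425 to 1.025 m from the base axis. Payload 9.4 kg.
Tool frame: the origin (TCP) lies between the finger pads; the fingertips stand 11 mm ahead of it and the grasp point (between the pads) lies 8 mm behind it; z points along the fingers, y is the direction in which the jaws open and shut (so a half turn about z gives the same grasp; the last joint's range is limited). The gripper opens to 93 mm and grips with 3 to 60 N. Pads are 15 mm wide; open, the fingers measure 128 mm over their backs; the gripper's body (75 mm by 188 mm) begins 65 mm behind the grasp point.
Start: joints at [-0.077, 0.599, -0.003, 1.599, 0.002, 0.943, -0.08], TCP at [0.725, -0, 0.23] pointing down, gripper open.
Joint ranges: [-2.57, 2.57], [-0.35, 1.97], [-1.29, 1.29], [0.11, 2.56], [-1.05, 4.19], [0.11, 1.86], [-2.63, 2.63]. Speed limits (rad/s): [2.22, 2.22, 3.01, 3.01, 3.14, 3.14, 3.14].

### API

Orientations are given as a unit quaternion [x, y, z, w].
In Python, from rig import arm gives the robot as it stands. Calls block until the motion is done:
- arm.move_to(position, orientation): joint-space move of the TCP to a pose.
- arm.servo_line(position, rate=0.15, ori=None, force_limit=None): straight line of the TCP; ori=None keeps the orientation; rate is the mean speed in m/s. With force_limit (N) it stops when the force on the tool has changed by that much, and returns True; else False.
- arm.move_joints(angles): joint-space move.
- arm.ungrasp() and arm.gripper_close(): open the fingers fully, or close them until they stop; the grip force is fixed at half the most.
- arm.pause(seconds).
- arm.ik(position, orientation): joint angles nearest the present ones, or None.
- arm.read_camera(name): name is "scene" or "side" or "wrist"; returns (picture, depth): 384x512x3 uint8, red, green, blue; 384x512 float32, m along the optical axis (not along the pixel's ray), 0 where there is no reading.
- arm.camera_info(name): a dict with "fx", "fy", "cx", "cy" (pixels), "rvec" (rotation vector, rad) and "tvec" (3), from world to camera coordinates, as OpenCV has them. Camera axes: x right, y down, z forward; pixel columns grow to the right and rows downward; lengths in m; the calibration is good to about 2 mm. A picture is of the moment at which its call begins: read the wrist's pose just before it. camera_info takes no time and is no camera call; for the wrist camera it gives the pose at the moment of the call.
A pose or a line that the arm cannot do raises arm.MotionError and nothing moves.
- arm.hand_in(): hands the job in, once; it reports no verdict.
Readings, each from a call of its own:
- arm.get_time(): time.
- arm.get_joint_positions(): joint angles.
- arm.get_joint_vel(): joint speeds.
- arm.get_tau(): joint torques, N m.
- arm.get_ee_pos(): TCP position.
- arm.get_ee_rot(): TCP orientation.
- arm.get_contact_force(): force on the tool from outside, world axes, zero at the start.
- arm.get_moment(): the same for the moment, N m.
- arm.get_gripper_width(): finger opening in m.
Only numpy, scipy, OpenCV 4.12 (cv2) and the standard library are available. Lean on these libraries where they do the work, as an engineer would, in place of code of your own. Each camera call takes 0.05 s, during which the arm holds its last target. There are 200 camera calls.

## Working session

There is one attempt and no reset: what is moved stays moved. The work goes in short steps, each a Python script; the robot and the scene stay as the last script left them, time stands still between calls to the robot, and variables do not carry over. Pictures are saved under pics/ and viewed, about 8 in all and at most 12, crops included, and the job is handed in when it is done.

```bash
mkdir -p pics; ls
cat > h.py <<'E'
import numpy as np, cv2
from rig import arm
def grab(n):
    i=arm.camera_info(n); p,d=arm.read_camera(n); return p,d,i
def save(n,f):
    p,d,i=grab(n); cv2.imwrite('pics/'+f+'.png',p[:,:,::-1]); np.savez('pics/'+f+'.npz',p=p,d=d,**{k:np.array(v) for k,v in i.items()}); return p,d,i
def cloud(d,i):
    R=cv2.Rodrigues(np.array(i['rvec'],float))[0]; t=np.array(i['tvec'],float).ravel()
    v,u=np.mgrid[:d.shape[0],:d.shape[1]]
    c=np.stack([(u-i['cx'])/i['fx']*d,(v-i['cy'])/i['fy']*d,d],-1)
    return (c-t)@R
E
python3 - <<'E'
from h import *
a=save('scene','s0')[0];b=save('side','d0')[0];c=save('wrist','w0')[0]
cv2.imwrite('pics/all.png',cv2.resize(np.vstack([np.hstack([a,b]),np.hstack([c,c*0])]),(800,600),interpolation=cv2.INTER_AREA)[:,:,::-1])
for n in('scene','side','wrist'):
    i=arm.camera_info(n);R=cv2.Rodrigues(np.array(i['rvec'],float))[0];print(n,-R.T@np.array(i['tvec']).ravel(),R[2],i['fx'])
print(arm.get_ee_rot(),arm.get_time())
E
```

```text
pics
scene [ 1.23923055 -0.27817631  1.27547865] [-0.47954384  0.17573911 -0.85974035] 411.3711364462232
side [-0.14493065 -0.98559115  0.90384234] [ 0.49421289  0.66763062 -0.55679706] 417.3627043949964
wrist [0.72466851 0.06868475 0.38436879] [-0.00154414 -0.25055064 -0.96810226] 277.8975014616215
[ 7.07098587e-01  7.07114751e-01 -4.30494233e-04 -3.64345858e-04] 0.15
```

View pics/all.png

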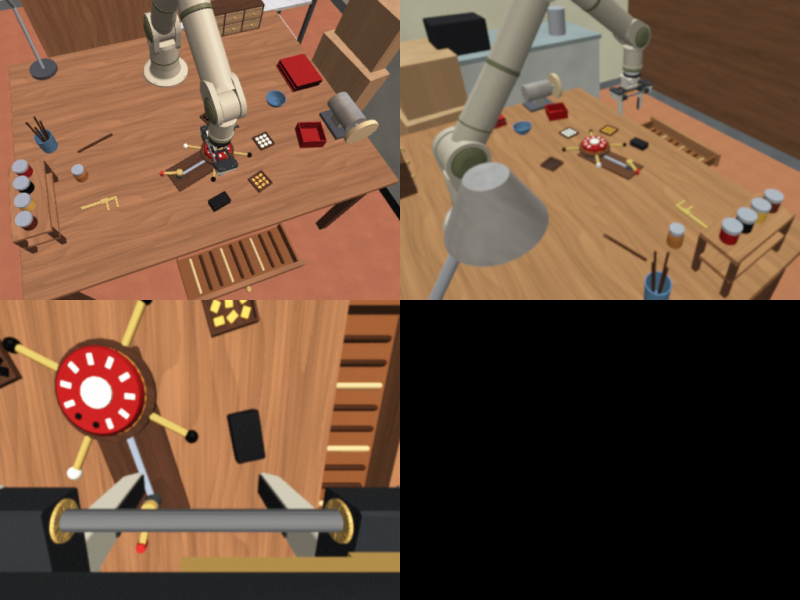

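The composite shows the wrist view with the lid at about (128,115) in native pixels, the white tip at (95,222) and the red peg at (180,317). In the scene view the pearl tray is at about (337,180).

```bash
cat > m.py <<'E'
from h import *
def load(f):
    z=np.load('pics/'+f+'.npz'); i={k:z[k] for k in('fx','fy','cx','cy','rvec','tvec')}; return z['p'],z['d'],i
def blobs(p,d,i,lo,hi,zr,box):
    P=cloud(d,i); h=cv2.cvtColor(p,cv2.COLOR_RGB2HSV)
    m=cv2.inRange(h,np.array(lo),np.array(hi))>0
    m&=(d>0)&(P[...,2]>zr[0])&(P[...,2]<zr[1])&(P[...,0]>box[0])&(P[...,0]<box[1])&(P[...,1]>box[2])&(P[...,1]<box[3])
    n,l,s,c=cv2.connectedComponentsWithStats(m.astype(np.uint8))
    for k in range(1,n):
        if s[k,4]>=6:
            q=P[l==k]; print('   px',c[k].round(),'n',s[k,4],'mean',q.mean(0).round(4),'min',q.min(0).round(3),'max',q.max(0).round(3))
E
python3 - <<'E'
from m import *
B=(.4,1.1,-.4,.4)
for f in('s0','d0','w0'):
    p,d,i=load(f); print(f)
    print('  red');blobs(p,d,i,(0,150,80),(8,255,255),(.03,.085),B);
    print('  white');blobs(p,d,i,(0,0,170),(180,60,255),(.003,.085),B)
    print('  black balls');blobs(p,d,i,(0,0,0),(180,255,50),(.03,.065),B)
    print('  pale');blobs(p,d,i,(15,90,130),(30,255,255),(.03,.06),B)
E
```

```text
s0
  red
   px [265. 194.] n 87 mean [0.5864 0.022  0.0695] min [0.541 0.012 0.05 ] max [0.626 0.032 0.078]
   px [294. 189.] n 45 mean [0.597  0.1264 0.0667] min [0.566 0.112 0.045] max [0.619 0.144 0.076]
   px [285. 199.] n 66 mean [0.6284 0.0789 0.0712] min [0.61  0.061 0.058] max [0.641 0.096 0.08 ]
   px [207. 222.] n 31 mean [ 0.6191 -0.1925  0.0533] min [ 0.609 -0.2    0.041] max [ 0.626 -0.183  0.061]
  white
   px [337. 180.] n 154 mean [0.5805 0.3095 0.0097] min [0.547 0.278 0.003] max [0.611 0.344 0.017]
   px [237. 186.] n 23 mean [ 0.5182 -0.0542  0.0525] min [ 0.508 -0.062  0.044] max [ 0.526 -0.046  0.057]
   px [282. 199.] n 6 mean [0.6243 0.0693 0.0714] min [0.62  0.067 0.069] max [0.629 0.073 0.074]
   px [247. 214.] n 82 mean [ 0.6159 -0.0492  0.0209] min [ 0.595 -0.101  0.016] max [0.634 0.006 0.027]
  black balls
   px [319. 198.] n 19 mean [0.6518 0.1997 0.0527] min [0.643 0.191 0.047] max [0.658 0.21  0.062]
   px [273. 229.] n 24 mean [0.7121 0.0062 0.0526] min [ 0.702 -0.002  0.042] max [0.718 0.015 0.059]
   px [281. 256.] n 290 mean [0.8032 0.0009 0.0333] 
[... 4615 characters left out ...]
513 mean [0.6735 0.0267 0.0489] min [0.645 0.008 0.042] max [0.703 0.044 0.052]
   px [179. 150.] n 10 mean [0.6315 0.0379 0.0545] min [0.629 0.035 0.05 ] max [0.634 0.04  0.058]
   px [173. 158.] n 18 mean [0.6237 0.0288 0.0541] min [0.619 0.024 0.048] max [0.629 0.033 0.059]
   px [162. 166.] n 12 mean [0.61   0.0184 0.053 ] min [0.606 0.016 0.05 ] max [0.614 0.022 0.057]
   px [106. 195.] n 463 mean [ 0.5345 -0.0187  0.0489] min [ 0.513 -0.048  0.043] max [0.551 0.01  0.052]
   px [192. 262.] n 192 mean [ 0.6369 -0.1091  0.0503] min [ 0.623 -0.117  0.039] max [ 0.649 -0.104  0.056]
   px [183. 304.] n 134 mean [ 0.6219 -0.1728  0.0505] min [ 0.61  -0.186  0.038] max [ 0.63  -0.162  0.053]
```

```bash
cat > p.py <<'E'
from m import *
from scipy.spatial.transform import Rotation as Ro
C=np.array([.583,.0735]); TR=np.array([.5798,.3080])
def quat(psi):
    y=np.array([np.cos(psi),np.sin(psi),0]); z=np.array([0,0,-1.]); return Ro.from_matrix(np.c_[np.cross(y,z),y,z]).as_quat()
def pose(c,r,deg,o,z,flip=180):
    f=np.radians(deg); e=np.array([np.cos(f),np.sin(f)]); t=np.array([-e[1],e[0]])
    return [*(c+r*e+o*t),z], quat(f+np.radians(flip))
def wheel(n='scene',f=None):
    p,d,i=save(n,f); print(n)
    B=(.4,.8,-.1,.35)
    print(' white');blobs(p,d,i,(0,0,170),(180,60,255),(.003,.085),B)
    print(' black');blobs(p,d,i,(0,0,0),(180,255,50),(.035,.065),B)
E
python3 - <<'E'
from p import *
arm.gripper_close(); print(arm.get_gripper_width())
a=pose(C,.105,242.5,.026,.16); arm.move_to(*a); print(arm.get_joint_positions())
for ph in (242.5,200,150,90): print(ph, arm.ik(*pose(C,.105,ph,.0135,.042)))
b=pose(C,.105,242.5,.026,.042); print(arm.servo_line(b[0],.1,force_limit=8), arm.get_ee_pos(),arm.get_contact_force(),arm.get_time())
w=save('side','d1')[0]; s=save('scene','s1')[0]; 
cv2.imwrite('pics/v1.png',np.hstack([cv2.resize(w[140:260,190:340],(400,320)),cv2.resize(s[140:260,190:340],(400,320))])[:,:,::-1])
E
```

```text
0.0002940111880702839
[ 0.15730747  0.50624114 -0.28622719  2.03408076  0.2344791   0.62995825
  0.8027815 ]
242.5 [ 0.07207503  0.67694471 -0.18771329  2.13587216  0.34161141  0.3564399
  0.69427686]
200 [-0.1301275   0.64201496 -0.05285077  2.27183916  0.13887427  0.2305514
  0.04135155]
150 [-0.40823439  0.65074034  0.0914646   2.25795404 -0.23372421  0.2412332
 -0.63179595]
90 [-0.65866496  0.74726319  0.39977698  2.04715292 -0.62736082  0.46746678
 -1.35443658]
False [ 0.55790929 -0.03167403  0.04251922] [ 0.21614051 -0.24851857  0.17637946] 3.7833
```

View pics/v1.png

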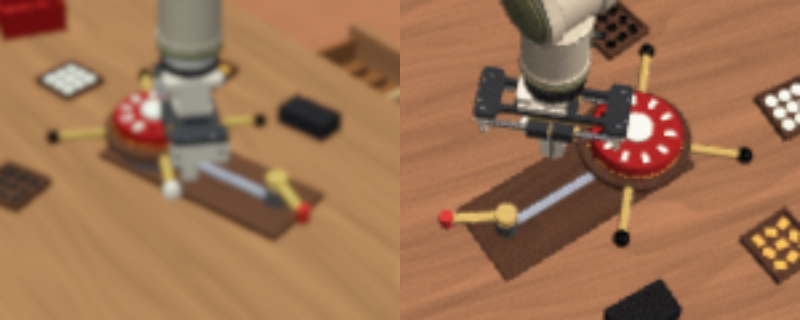

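The crops show the closed fingers down just beside the white spoke: white ball at left (172,188), fingers at (190,160). They are on the far side, between the spoke and the rod and clear of both, so I'll start the sweep.

Run:
```python
from p import *
f0=None
for ph in [242.5,*np.linspace(236,99,18)]:
    q=pose(C,.105,ph,.0135,.042)
    st=arm.servo_line(q[0],.06,ori=q[1],force_limit=10)
    F=np.array(arm.get_contact_force()); print(round(ph,1),st,F.round(1),round(arm.get_time(),2))
    if st: break
wheel('side','d2'); wheel('scene','s2')
```

```text
242.5 False [ 0.3 -0.9  1. ] 4.24
236.0 False [ 0.1  0.1 -0.7] 4.59
227.9 False [-0.4 -0.1  1. ] 4.99
219.9 False [0.1 0.1 0.3] 5.39
211.8 False [ 0.5 -0.2  0.6] 5.79
203.8 False [ 0.4  0.5 -1.2] 6.19
195.7 False [-0.4 -0.3  0.1] 6.59
187.6 False [ 0.8 -0.  -0.6] 6.99
179.6 False [-0.6 -0.2 -0.7] 7.39
171.5 False [ 0.2  0.2 -0.1] 7.79
163.5 False [ 0.7 -0.9  0.4] 8.19
155.4 False [ 0.  -0.1 -0.2] 8.59
147.4 False [-0.1 -0.4 -0.6] 8.99
139.3 False [-0.1  0.1 -0.2] 9.39
131.2 False [-0.   0.4 -0.8] 9.79
123.2 False [-0.5 -0.1  0.3] 10.19
115.1 False [-0.3 -0.6 -0.9] 10.59
107.1 False [ 0.4 -0.4  0.1] 10.99
99.0 False [ 0.3 -0.1  0.4] 11.39
side
 white
   px [215. 169.] n 100 mean [0.5752 0.3043 0.0119] min [0.54  0.188 0.004] max [0.605 0.34  0.083]
   px [248. 180.] n 80 mean [0.5801 0.0718 0.0782] min [0.558 0.052 0.071] max [0.608 0.104 0.083]
   px [250. 188.] n 7 mean [0.5616 0.0349 0.0726] min [0.557 0.029 0.071] max [0.567 0.039 0.074]
   px [283. 209.] n 12 mean [ 0.622  -0.0822  0.0208] min [ 0.617 -0.1    0.019] max [ 0.628 -0.07   0.024]
 black
   px [276. 205.] n 8 mean [ 0
[... 497 characters left out ...]
 197.] n 6 mean [0.608  0.0404 0.0726] min [0.602 0.036 0.069] max [0.613 0.045 0.076]
   px [287. 197.] n 7 mean [0.6221 0.0884 0.073 ] min [0.617 0.085 0.069] max [0.629 0.092 0.077]
   px [280. 199.] n 6 mean [0.6235 0.0622 0.0739] min [0.619 0.058 0.071] max [0.628 0.065 0.077]
   px [248. 213.] n 80 mean [ 0.6155 -0.0479  0.0207] min [ 0.599 -0.099  0.014] max [0.634 0.005 0.028]
 black
   px [259. 161.] n 15 mean [0.4408 0.0557 0.053 ] min [0.431 0.048 0.045] max [0.447 0.065 0.06 ]
   px [240. 207.] n 27 mean [ 0.6001 -0.0715  0.0517] min [ 0.592 -0.081  0.046] max [ 0.608 -0.063  0.06 ]
   px [297. 226.] n 22 mean [0.7268 0.0877 0.0524] min [0.72  0.081 0.048] max [0.734 0.097 0.059]
```

The two ball pairs put the wheel at 96.4°, leading the command by 2.5°. The tray lies at 90.9°, so I'll command 93.4°, back off and check.

Run:
```python
from p import *
for ph in (96.2,93.4):
    q=pose(C,.105,ph,.0135,.042); print(arm.servo_line(q[0],.03,ori=q[1],force_limit=10))
arm.pause(.2)
q=pose(C,.105,93.4,.030,.042); arm.servo_line(q[0],.05)
q=pose(C,.105,93.4,.030,.16); arm.servo_line(q[0],.15)
# go above start of brake
q=pose(np.array([.635,-.1195]),.074,-104,-.030,.16); arm.move_to(*q); print(arm.get_joint_positions().round(2),arm.get_time())
wheel('side','d3'); s=wheel('scene','s3'); B=(.5,.75,-.3,-.05)
for f in('s3','d3'):
    p,d,i=load(f); print('red');blobs(p,d,i,(0,150,80),(8,255,255),(.03,.085),B);print('brass');blobs(p,d,i,(15,90,130),(30,255,255),(.03,.065),B)
cv2.imwrite('pics/v3.png',np.hstack([cv2.resize(load(f)[0][120:270,170:370],(400,300)) for f in('s3','d3')])[:,:,::-1])
```

```text
False
False
[ 0.32  0.56 -0.16  1.91  0.13  0.68  1.4 ] 16.0333
side
 white
   px [217. 169.] n 120 mean [0.5786 0.2926 0.0158] min [0.55  0.206 0.003] max [0.614 0.341 0.056]
   px [248. 180.] n 80 mean [0.5798 0.0711 0.0788] min [0.557 0.049 0.072] max [0.608 0.102 0.085]
   px [282. 209.] n 14 mean [ 0.6206 -0.0789  0.0208] min [ 0.616 -0.1    0.019] max [ 0.625 -0.06   0.023]
 black
   px [273. 207.] n 12 mean [ 0.5796 -0.0769  0.0476] min [ 0.572 -0.08   0.04 ] max [ 0.584 -0.074  0.054]
scene
 white
   px [337. 180.] n 148 mean [0.5805 0.309  0.0102] min [0.551 0.278 0.003] max [0.614 0.343 0.018]
   px [270. 180.] n 7 mean [0.5399 0.0573 0.0727] min [0.536 0.053 0.069] max [0.544 0.063 0.075]
   px [315. 180.] n 20 mean [0.5805 0.2155 0.053 ] min [0.571 0.208 0.047] max [0.589 0.223 0.057]
   px [278. 187.] n 95 mean [0.582  0.0737 0.0793] min [0.56  0.054 0.071] max [0.602 0.096 0.085]
   px [266. 192.] n 6 mean [0.5826 0.0303 0.0748] min [0.579 0.025 0.073] max [0.584 0.035 0.078]
   px [247. 214.] n 81 mean [ 0.6156 -0.0485  0.0205] min [ 0.596 -0.1    0.014] max [0.633 0.0
[... 395 characters left out ...]
 0.035] max [0.797 0.001 0.039]
red
   px [207. 222.] n 32 mean [ 0.6195 -0.1925  0.0534] min [ 0.608 -0.201  0.039] max [ 0.626 -0.183  0.063]
brass
   px [243. 203.] n 11 mean [ 0.5857 -0.0556  0.0497] min [ 0.577 -0.061  0.045] max [ 0.592 -0.051  0.056]
   px [223. 221.] n 109 mean [ 0.6318 -0.1391  0.0523] min [ 0.615 -0.183  0.042] max [ 0.649 -0.107  0.059]
red
   px [303. 220.] n 34 mean [ 0.6132 -0.1959  0.0503] min [ 0.606 -0.202  0.039] max [ 0.624 -0.185  0.061]
brass
   px [270. 204.] n 11 mean [ 0.5799 -0.0578  0.0495] min [ 0.575 -0.066  0.045] max [ 0.586 -0.051  0.052]
   px [295. 210.] n 89 mean [ 0.626  -0.1391  0.0515] min [ 0.608 -0.191  0.04 ] max [ 0.644 -0.104  0.062]
```

View pics/v3.png

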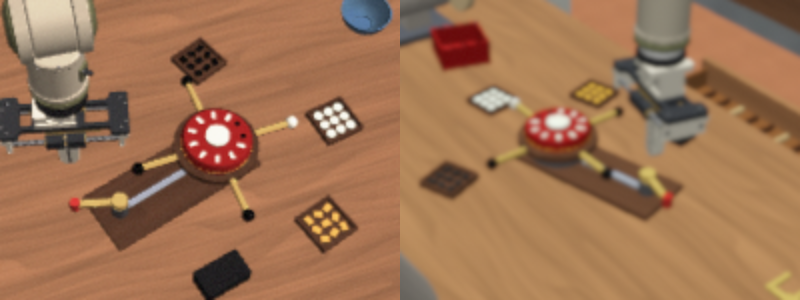

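The white spoke is at about 91.2° against 90.7° for the tray, which is about 2 mm of error and well inside 15 mm. In the pictures the white ball at left (292,122) is in line with the pearl tray at (335,120), and the disc is centred on the lid. The brake is next.

Run:
```python
from p import *
P=np.array([.635,-.1195])
q=pose(P,.074,-104,-.032,.16,0); arm.move_to(*q); print(arm.get_joint_positions().round(2))
q=pose(P,.074,-104,-.032,.044,0); print(arm.servo_line(q[0],.1,force_limit=8),arm.get_ee_pos().round(4))
F0=np.array(arm.get_contact_force())
for ph in np.arange(-104,-25,3.):
    q=pose(P,.074,ph,-.021,.044,0); st=arm.servo_line(q[0],.03,ori=q[1],force_limit=7)
    F=np.mean([arm.get_contact_force() for _ in range(5)],0)-F0; print(ph,st,F.round(1))
    if st or np.hypot(*F[:2])>5: break
print(arm.get_time()); save('side','d4'); save('scene','s4'); B=(.5,.8,-.3,-.05)
for f in('s4','d4'):
    p,d,i=load(f); print('red');blobs(p,d,i,(0,150,80),(8,255,255),(.03,.085),B)
cv2.imwrite('pics/v4.png',np.hstack([cv2.resize(load(f)[0][120:270,170:370],(400,300)) for f in('s4','d4')])[:,:,::-1])
```

```text
[-0.26  0.66  0.75  1.95 -0.64  0.78 -0.95]
False [ 0.5864 -0.1838  0.0446]
-104.0 False [ 0.5  1.  -0.2]
-101.0 False [-0.2  1.   0.9]
-98.0 False [ 1.5  0.7 -0.1]
-95.0 False [ 0.6  0.7 -1. ]
-92.0 False [0.3 0.3 0.1]
-89.0 False [ 1.5  0.7 -0.4]
-86.0 False [ 1.1  1.1 -0.8]
-83.0 False [ 1.5  0.2 -0.3]
-80.0 False [ 1.4 -0.2 -0.8]
-77.0 False [0.8 0.8 0.3]
-74.0 False [ 1.1  0.7 -1. ]
-71.0 False [ 0.8  0.2 -0.4]
-68.0 False [ 0.6  0.2 -1.2]
-65.0 False [0.4 1.1 0.1]
-62.0 False [0.8 1.2 0.6]
-59.0 False [0.4 0.6 0.4]
-56.0 False [ 1.4  0.  -0.4]
-53.0 False [ 2.   0.5 -1.2]
-50.0 False [ 0.2 -0.1 -0.6]
-47.0 False [-0.4  0.8 -0.7]
-44.0 False [ 0.5  0.1 -0.4]
-41.0 False [ 0.6  0.1 -0.4]
-38.0 False [ 0.4 -0.1 -1. ]
-35.0 True [-0.2 -1.  -0.3]
26.425
red
   px [222. 241.] n 16 mean [ 0.6984 -0.1656  0.0497] min [ 0.688 -0.172  0.036] max [ 0.702 -0.158  0.061]
red
```

View pics/v4.png

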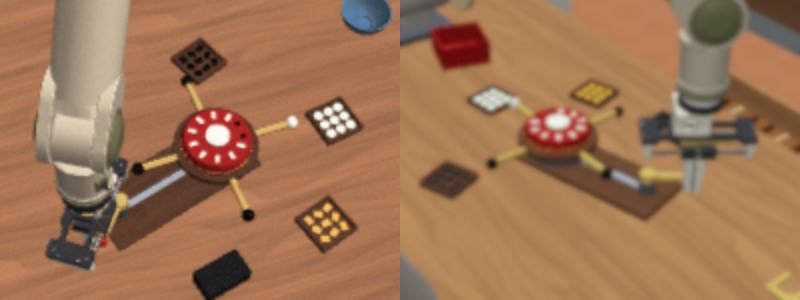

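A 7 N force stop tripped near -36°, a 1.2 rad swing. The pictures show the peg at left (102,242) beside the finger and the wheel unchanged. I'll press once more, slowly, to confirm the stop, then withdraw and check.

Run:
```python
from p import *
P=np.array([.635,-.1195])
print(arm.get_ee_pos())
for ph in (-35.5,-34):
    q=pose(P,.074,ph,-.021,.044,0); st=arm.servo_line(q[0],.01,ori=q[1],force_limit=9)
    print(ph,st,arm.get_ee_pos(),np.array(arm.get_contact_force()).round(1))
    if st: break
q=pose(P,.074,-36,-.040,.044,0); arm.servo_line(q[0],.05)
q=pose(P,.074,-36,-.040,.2,0); arm.servo_line(q[0],.15)
arm.move_to([.725,-.0,.30],quat(0)); print(arm.get_time(),arm.get_contact_force())
B=(.4,.9,-.3,.35)
wheel('scene','s5'); wheel('side','d5'); save('wrist','w5')
for f in('s5','d5','w5'):
    p,d,i=load(f); print('red');blobs(p,d,i,(0,150,80),(8,255,255),(.03,.085),(.5,.9,-.3,-.05))
cv2.imwrite('pics/v5.png',np.hstack([cv2.resize(load('s5')[0][120:270,170:370],(400,300)),cv2.resize(load('w5')[0],(400,300))])[:,:,::-1])
```

```text
[ 0.68134578 -0.18118874  0.04337116]
-35.5 False [ 0.68150278 -0.18097135  0.04346057] [-2.7 -5.3 -0.6]
-34 False [ 0.6817989  -0.18095944  0.04341681] [-6.6 -7.1  0.9]
29.9167 [-0.3136698  -0.0439131   0.22277766]
scene
 white
   px [337. 180.] n 157 mean [0.5803 0.31   0.0098] min [0.549 0.278 0.003] max [0.614 0.344 0.02 ]
   px [315. 180.] n 21 mean [0.5811 0.2155 0.0534] min [0.572 0.208 0.047] max [0.59  0.223 0.06 ]
   px [248. 213.] n 80 mean [ 0.6155 -0.0479  0.0206] min [ 0.598 -0.1    0.012] max [0.634 0.005 0.026]
 black
   px [238. 204.] n 24 mean [ 0.5874 -0.0721  0.0515] min [ 0.578 -0.08   0.045] max [ 0.594 -0.064  0.057]
   px [294. 227.] n 23 mean [0.7271 0.0751 0.0525] min [0.718 0.068 0.047] max [0.733 0.084 0.058]
side
 white
   px [217. 169.] n 121 mean [0.5781 0.2926 0.016 ] min [0.542 0.204 0.003] max [0.612 0.337 0.058]
   px [248. 180.] n 77 mean [0.5803 0.072  0.078 ] min [0.559 0.05  0.071] max [0.609 0.103 0.083]
   px [282. 209.] n 13 mean [ 0.6206 -0.0782  0.0205] min [ 0.614 -0.096  0.019] max [ 0.628 -0.062  0.022]
 black
   px [273. 207.] n 12 mean [ 0.5798 -0.0767  0.0474] min [ 0.574 -0.08   0.041] max [ 0.585 -0.072  0.052]
red
   px [220. 240.] n 35 mean [ 0.6948 -0.1678  0.0528] min [ 0.684 -0.176  0.035] max [ 0.702 -0.158  0.063]
red
   px [315. 208.] n 25 mean [ 0.6903 -0.1719  0.0512] min [ 0.682 -0.177  0.039] max [ 0.699 -0.161  0.06 ]
red
```

View pics/v5.png

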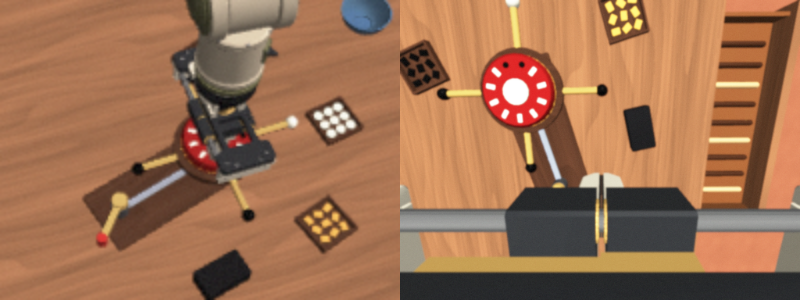

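The wrist view shows the disc centred on the lid, and the white spoke is unchanged. The lever swung about 1.12 rad from its start and did not move under 7–10 N, so it is at its stop. The hand is clear.

```bash
python3 -c "
from rig import arm
print(arm.get_time()); arm.hand_in()"
```

```text
30.0667
the job is handed in; nothing more can be done
```

I turned the wheel until the white-tipped spoke points at the pearl tray, pushed the brake lever to its stop, and handed the job in at about 30 s.

- **Wheel:** I pushed the white spoke about 151° clockwise with the closed fingers, without gripping it. The last picture puts the spoke at about 91.3° and the tray at about 90.8°. That leaves about 2 mm at the tray's middle against the 15 mm allowed, and the wheel did not move during the brake work.
- **Brake:** The lever swung about 1.12 rad from where it started, as measured from the red peg. It tripped a 7 N force stop, and a second slow push at about 10 N moved it only about 0.5 mm, so it is at its stop.
- **Pearl disc and bystanders:** The disc is still centred on the lid. The things I could see in the last pictures look unmoved. I did not measure each bystander's position again, and the jar, horn stick and calipers were outside those last views. The arm was never near them.
- **Disagreements:** The side camera read the tray and peg a few millimetres off from the scene camera, so I used the scene camera for both wheel and tray. My code could not see the peg in the final wrist view because the gripper hid it.

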